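Roll-check two guide rollers and fit the true one

TASK

Check the two spare guide rollers in the sloped bin, one at a time: lay one on the end of the white slab next to the bin, let go, roll it across to the end next to the tray while watching its journals, then pick it up again by the middle and put it away before you fetch the other. A roller that runs true goes into the two open slots of the packing machine's film deck, home in both; one whose journal wobbles and lifts it is laid flat in the yellow reject tray. Do not drop a roller or lay it on the bare counter, keep the bent one off the machine, and leave the other things where they are.

Things in the scene. Friction and masses are not known exactly. Their poses are not given: they have to be found in the camera images.
- roller_a_mid (a point): polished black metal guide roller (friction about 0.4): barrel 22 mm in diameter, 150 mm long; a steel journal 9 mm in diameter, 34 mm long on each end; 218 mm over all, about 0.16 kg. One of two alike in the bin, but one of the two has its 'high' journal bent about 14 degrees, which shows as it rolls. Point: centre of the barrel, on its axis; x along the barrel to the 'high' end
- roller_a_high (a point): centre of the end face of that roller's high journal (the upper, far end in the bin), 109 mm from the barrel's centre. On a true journal it stays on the barrel's axis as the roller turns; on a bent one it is about 8 mm off the axis, and in passing underneath touches the slab and lifts that end about 1.5 mm
- roller_a_low (a point): centre of the end face of that roller's low journal (the lower, near end in the bin), 109 mm from the barrel's centre. On a true journal it stays on the barrel's axis as the roller turns; on a bent one it is about 8 mm off the axis, and in passing underneath touches the slab and lifts that end about 1.5 mm
- roller_b_mid (a point): polished black metal guide roller (friction about 0.4): barrel 22 mm in diameter, 150 mm long; a steel journal 9 mm in diameter, 34 mm long on each end; 218 mm over all, about 0.16 kg. One of two alike in the bin, but one of the two has its 'high' journal bent about 14 degrees, which shows as it rolls. Point: centre of the barrel, on its axis; x along the barrel to the 'high' end
- roller_b_high (a point): centre of the end face of that roller's high journal (the upper, far end in the bin), 109 mm from the barrel's centre. On a true journal it stays on the barrel's axis as the roller turns; on a bent one it is about 8 mm off the axis, and in passing underneath touches the slab and lifts that end about 1.5 mm
- roller_b_low (a point): centre of the end face of that roller's low journal (the lower, near end in the bin), 109 mm from the barrel's centre. On a true journal it stays on the barrel's axis as the roller turns; on a bent one it is about 8 mm off the axis, and in passing underneath touches the slab and lifts that end about 1.5 mm
- bin_mid (a point): fixed sloped spares bin, white and clear plastic, three lanes 38 mm apart side by side; a roller in each outer lane, the middle one empty. Lanes run along x, rising to +x at 20 degrees (0.35 rad). Point: on the middle lane, level with the rollers' centres, 75 mm over the counter
- bin_lip (a point): middle of the bin's upper lip, 20 mm up the slope from the rollers' centres, where floor and dividers end: beyond it the upper 55 mm of each barrel sticks out free, nothing under or beside it. Lanes are 34 mm wide with dividers as high as the barrels, so fingers do not fit beside a roller inside them
- slab_top (a point): fixed white ceramic ointment slab, 260 mm (x) by 220 mm (y), 10 mm thick, flat. Point: centre of its top. y points to the bin, -y to the tray and the machine. A roller let go on it stays where it is and rolls easily when pushed from the side
- seat (a point): empty roller place on the packing machine's film deck: two upright aluminium plates 8 mm thick, 162 mm clear between them, each with an open-topped slot 12 mm wide, flared above at 45 degrees to 32 mm. Point: midway, on the axis of a roller lying home in both slots, 100 mm over the counter; x along that axis, y to the slab. Plate tops by the slots are 16 mm higher
- machine: fixed white packing machine with its film deck; origin on the counter under the seat. Behind the seat (-y): a fitted black roller at 75 mm (top 66 mm over the counter), side plates rising to 146 mm from 90 mm on, a paper roll (110 mm diameter, top 173 mm) at 172 mm, the housing (215 mm high) from 270 mm on
- tray_floor (a point): fixed yellow tin reject tray, 280 mm (x) by 110 mm (y) outside, walls 3 mm thick, 22 mm high. Point: centre of its inner floor, 3.7 mm over the counter
- amber_bottle: bystander, loose: amber medicine bottle, 56 mm across, 130 mm high; origin at the centre of its underside
- ointment_jar: bystander, loose: white ointment jar with blue lid, 60 mm across, 55 mm high; origin at the centre of its underside
- mortar: bystander, loose: white porcelain mortar with its pestle leaning in it, 116 mm across, 65 mm high, the pestle up to 110 mm; origin at the centre of its underside
- green_vial: bystander, loose: small white vial with green cap, 26 mm across, 62 mm high; origin at the centre of its underside
- carton: bystander, loose: white and orange carton, 45 by 75 by 110 mm high; origin at the centre of its underside
- grey_cup: bystander, loose: small grey cup, 40 mm across, 34 mm high; origin at the centre of its underside
- spatula: bystander, loose: steel spatula lying flat, 190 mm long; origin on its underside about mid-length

How it is judged:
By the outcome, as a careful person would: the job done as asked, in the order asked, and still so for the second after the job is handed in, with the robot touching nothing.
It also fails if it takes over 72 s, if anything falls off the work surface, if the arm or the gripper's body presses on something with over 40 N, if the wrist force passes 120 N, or if a joint passes its speed limit or range.

ROBOT

A 7-joint arm with a two-finger parallel gripper is mounted at the origin on the work surface. World frame = base frame: x ahead of the robot, y to its left, z up, the work surface at z = 0. Lengths are in m, angles in rad, forces in N, time in s.
With the tool pointing down it reaches from about 0.425 to 1.025 m from the base axis. Payload 9.4 kg.
Tool frame: the origin (TCP) lies at the very end of the fingers, on their centre line; the grasp point (between the pads) lies 19 mm behind it; z points along the fingers, y is the line along which they close (so a half turn about z gives the same grasp; the last joint's range is limited). The gripper opens to 93 mm and grips with 3 to 60 N. Pads are 15 mm wide; open, the fingers measure 128 mm over their backs; the gripper's body (75 mm by 188 mm) begins 65 mm behind the grasp point.
Start: joints at [1.047, 0.599, -0.003, 1.599, 0.002, 0.943, -0.08], TCP at [0.313, -0.654, 0.219] pointing down, gripper open.
Joint ranges: [-2.57, 2.57], [-0.35, 1.97], [-1.29, 1.29], [0.11, 2.56], [-1.05, 4.19], [0.11, 1.86], [-2.63, 2.63]. Speed limits (rad/s): [2.22, 2.22, 3.01, 3.01, 3.14, 3.14, 3.14].

INTERFACE

Orientations are given as a unit quaternion [w, x, y, z].
In Python, from rig import robot gives the robot as it stands.
- The arm moves only by the shell command python3 -m pendant 'ROWS' [OPENING] [FORCE]. ROWS is a JSON object of lists of equal length, an entry for each row: "linear": the shift along the tool's x, y, z in mm, a list of three; "roll": the turn about the tool's z in degrees. In form: {"linear": [[dx, dy, dz], ...], "roll": [roll, ...]}. A call has 1 to 8 rows; each row is the pose to reach, as a shift and turn from the pose commanded when the call began, along the tool's axes at that moment; what a row does not reach only later rows make up. A row lasts 1/8 s, in which the tool goes at most 62.5 mm and 10.7 degrees, less where a joint would pass 70% of its speed; a pose out of reach is approached as far as the arm can. A call with a gripper value outside its range is refused whole. OPENING is the opening in per cent of the stroke, from 0 (shut) to 100 (fully open), set as the call begins (- or left out, the last holds). The fingers move at their own pace and stop on an object; FORCE is the grip in N (left out, the last holds). Time passes only in rows, so rows that repeat a pose let the fingers close. It gives the time, the measured TCP pose, the force, the opening and the grip force at its end, in the units of the state.
- robot.sense(): the state, without advancing time (a new reading comes with each control period).
- robot.capture(name): name is "scene" or "side" or "wrist"; returns a dict with "frame" (420x560x3 uint8, red, green, blue), "camera_matrix" (3x3 intrinsics, pixels), "xyz" and "rotation" of the camera in the world. Camera axes: x right, y up, looking along -z (the intrinsics and any distortion apply to the point x, -y, -z); pixel columns grow to the right and rows downward; lengths in m; the calibration is good to about 2 mm. A picture is of the moment at which its call begins. There is no depth.
- robot.sign_off(): hands the job in; it is judged then, once.
Trained networks look in a picture, given as the dict that the camera call returned (one of the last four; its "shot" number tells which), for a name from the list of things; names that differ only in an ending like _2 or _b are one class to them, and where a whole thing is asked for, a point or a joint stands for the part that bears it (a point fixed in the world has none). Each returns a list of dicts, best first, with "score" (0 to 1); they miss things now and then, are a little off and sometimes report something else, mostly with a low value. They report only what shows in the picture. A call takes as long as a camera call.
- robot.recognise(picture, label): "uv" ([column, row] in pixels, amid what is visible of it).
- robot.tip_of(picture, label): "uv" ([column, row] in pixels: a listed point, or the origin of a listed thing).
The state is a dict: "time_s": time; "q": joint angles; "joint_vel": joint speeds; "joint_efforts": joint torques, N m; "eef_pos": TCP position; "tool_rot": TCP orientation; "force": force on the tool from outside, world axes, zero at the start; "wrist_torque": the same for the moment, N m; "grip_width": finger opening in m; "gripper_force": force on a finger pad.
Only numpy, scipy, OpenCV 4.12 (cv2) and the standard library are available. Lean on these libraries where they do the work, as an engineer would, in place of code of your own. Each camera call takes 0.05 s, during which the arm holds its last target. There are 200 camera calls.

## Working session

There is one attempt and no reset: what is moved stays moved. The work goes in short steps, Python scripts to look and compute and a shell command to move; the robot and the scene stay as the last step left them, time stands still between calls to the robot, and variables do not carry over. Pictures are saved under pics/ and viewed, at most 10 in all, crops included, and the job is handed in when it is done.

```bash
ls; mkdir -p pics
cat > h.py <<'E'
import numpy as np, cv2
from rig import robot
from scipy.spatial.transform import Rotation as R
def proj(c,P):
    P=np.atleast_2d(P); p=(P-np.array(c["xyz"]))@rot(c); p=p*[1,-1,-1]
    u=p@np.array(c["camera_matrix"]).T; return u[:,:2]/u[:,2:]
def rot(c):
    r=np.array(c["rotation"]); return r if r.shape==(3,3) else R.from_quat(np.roll(r,-1)).as_matrix()
def ray(c,uv):
    d=np.linalg.inv(np.array(c["camera_matrix"]))@[uv[0],uv[1],1]
    d=rot(c)@(d*[1,-1,-1]); return np.array(c["xyz"]),d/np.linalg.norm(d)
def tri(obs):
    A=0;b=0
    for c,uv in obs:
        o,d=ray(c,uv); M=np.eye(3)-np.outer(d,d); A=A+M; b=b+M@o
    x=np.linalg.solve(A,b); e=[np.linalg.norm(proj(c,x)[0]-uv) for c,uv in obs]; return x,e
def onplane(c,uv,z):
    o,d=ray(c,uv); return o+d*(z-o[2])/d[2]
def save(c,n): cv2.imwrite(f"pics/{n}.png",c["frame"][:,:,::-1])
E
python3 - <<'E'
from h import *
s=robot.sense(); print(s)
cs={n:robot.capture(n) for n in("scene","side")}
print({k:v for k,v in cs["scene"].items() if k!="frame"})
print(cs["side"]["xyz"])
cv2.imwrite("pics/a.png",np.vstack([cs["scene"]["frame"],cs["side"]["frame"]])[:,:,::-1][::1])
im=cv2.imread("pics/a.png"); h=np.hstack([im[:420],im[420:]]); cv2.imwrite("pics/a.png",cv2.resize(h,(800,300)))
for n in cs: save(cs[n],n+"0")
for l in "roller_a_mid roller_a_high roller_a_low bin_mid bin_lip slab_top seat tray_floor".split():
    o={}
    for n in cs:
        o[n]=robot.tip_of(cs[n],l); print(l,n,[(np.round(d["uv"],1).tolist(),round(d["score"],2)) for d in o[n]][:4])
    if l[:6]!="roller" and o["scene"] and o["side"]:
        x,e=tri([(cs[n],o[n][0]["uv"]) for n in cs]);print("   ",x.round(4),np.round(e,1))
E
```

```text
pics
{'time_s': 0.0, 'q': array([ 1.0472981 ,  0.6001207 , -0.00251459,  1.60011102,  0.00179581,
        0.94291435, -0.07979714]), 'joint_vel': array([ 9.18789953e-05,  5.67256142e-04,  3.23020739e-04,  2.23064644e-04,
        1.89729639e-04, -1.01016905e-03, -7.74876093e-05]), 'joint_efforts': array([-2.96962507e-04, -7.65071797e+01,  1.49753585e+00, -2.52364075e+01,
       -5.22231369e-02,  1.68721686e-02,  1.63353375e-04]), 'eef_pos': array([ 0.31301735, -0.65340878,  0.21777033]), 'tool_rot': array([-7.35509297e-04,  9.75145833e-01,  2.21562640e-01, -2.46650275e-04]), 'force': array([-0.48539939,  0.25568566,  0.32931947]), 'wrist_torque': array([-0.01334157, -0.0162309 ,  0.00553861]), 'gripper_force': 0.0, 'grip_width': 0.09301619365540685}
{'camera_matrix': array([[408.13037083,   0.        , 280.8241249 ],
       [  0.        , 408.13037083, 207.4984647 ],
       [  0.        ,   0.        ,   1.        ]]), 'xyz': array([ 0.92330944, -0.39465978,  0.88597921]), 'rotation': array([0.90338545, 0.30091426, 0.10605531, 0.28652679]), 'shot': 1}
[-0.14725983  0.88556096  0.92651
[... 291 characters left out ...]
76)]
roller_a_low side [([277.6, 315.0], 0.98)]
bin_mid scene [([306.4, 133.0], 0.82)]
bin_mid side [([228.1, 289.2], 0.85)]
    [0.4662 0.3646 0.0792] [4.1 5.4]
bin_lip scene [([317.9, 137.3], 0.85)]
bin_lip side [([224.1, 281.9], 0.57)]
    [0.4969 0.3604 0.0794] [0.8 1. ]
slab_top scene [([283.1, 215.0], 0.7), ([307.7, 142.6], 0.22)]
slab_top side [([279.5, 248.6], 0.78)]
    [ 0.5382  0.1298 -0.0043] [1. 1.]
seat scene [([156.6, 326.1], 0.55)]
seat side [([230.5, 288.8], 0.69), ([376.9, 150.9], 0.63)]
    [ 0.5529 -0.0432 -0.1755] [102.3  90. ]
tray_floor scene [([211.5, 284.2], 0.91), ([373.8, 187.0], 0.43)]
tray_floor side [([345.6, 204.2], 0.6)]
    [ 0.5179 -0.1368 -0.0022] [1.5 1.2]
```

View pics/a.png

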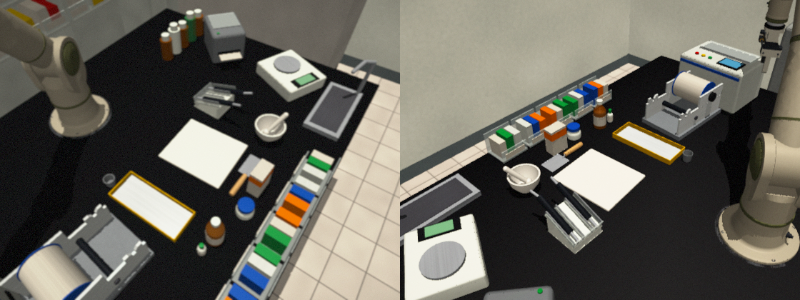

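Run:
```python
from h import *
im=np.hstack([cv2.resize(cv2.imread("pics/scene0.png")[70:280,160:440],(800,600))]);cv2.imwrite("pics/b.png",im)
cs={n:robot.capture(n) for n in("scene","side","wrist")}
x,e=tri([(cs["scene"],[156.6,326.1]),(cs["side"],[376.9,150.9])]);print("seat",x,e)
for k in range(3):
  for l in ("seat","bin_lip","bin_mid","slab_top","tray_floor"):
    print(l,"wrist",[(np.round(d["uv"],1).tolist(),round(d["score"],2)) for d in robot.tip_of(cs["wrist"],l)][:2])
  break
save(cs["wrist"],"w0");print(cs["wrist"]["xyz"],cs["wrist"]["rotation"],cs["wrist"]["camera_matrix"][0])
for l in "amber_bottle ointment_jar mortar green_vial carton grey_cup spatula".split():
  o={n:robot.recognise(cs[n],l)[:1] for n in("scene","side")}
  o={n:robot.tip_of(cs[n],l)[:1] for n in("scene","side")}
  for n in o:
    if o[n]: print(l,n,np.round(onplane(cs[n],o[n][0]["uv"],0),3),round(o[n][0]["score"],2))
print(robot.sense()["time_s"])
```

```text
seat [ 0.53203736 -0.299398    0.0958455 ] [np.float64(0.6064687326702848), np.float64(0.40004732263019877)]
seat wrist []
bin_lip wrist []
bin_mid wrist []
slab_top wrist []
tray_floor wrist []
[ 0.38070793 -0.62218479  0.38460768] [ 0.83835432 -0.11469278  0.07196391 -0.52804241] [326.81948308   0.         280.05199599]
amber_bottle scene [ 0.749 -0.118  0.   ] 0.82
amber_bottle side [ 0.758 -0.112  0.   ] 0.88
ointment_jar scene [0.787 0.009 0.   ] 0.71
ointment_jar side [0.785 0.014 0.   ] 0.68
mortar scene [ 0.697  0.339 -0.   ] 0.68
mortar side [0.71  0.339 0.   ] 0.58
green_vial scene [ 0.753 -0.175  0.   ] 0.67
green_vial side [ 0.742 -0.161  0.   ] 0.69
carton scene [0.772 0.121 0.   ] 0.84
carton side [0.784 0.114 0.   ] 0.94
grey_cup scene [ 0.346 -0.16   0.   ] 0.72
grey_cup side [ 0.339 -0.162  0.   ] 0.48
spatula scene [0.712 0.136 0.   ] 0.76
spatula side [0.73  0.138 0.   ] 0.86
2.7
```

```bash
python3 -m pendant '{"linear":[[35,-50,-40],[70,-100,-80],[105,-150,-120],[140,-200,-140],[176,-253,-160],[211,-304,-160],[246,-355,-160],[281,-406,-160]],"roll":[3,6,9,12,15,18,22,25.6]}'
```

```text
time_s: 3.7
eef_pos: [0.3862, -0.1974, 0.3787]
tool_rot: [0.0, 1.0, -0.001, 0.001]
force: [1.4, 0.2, -0.3]
grip_width: 0.0932
gripper_force: 0.0
```

View pics/b.png

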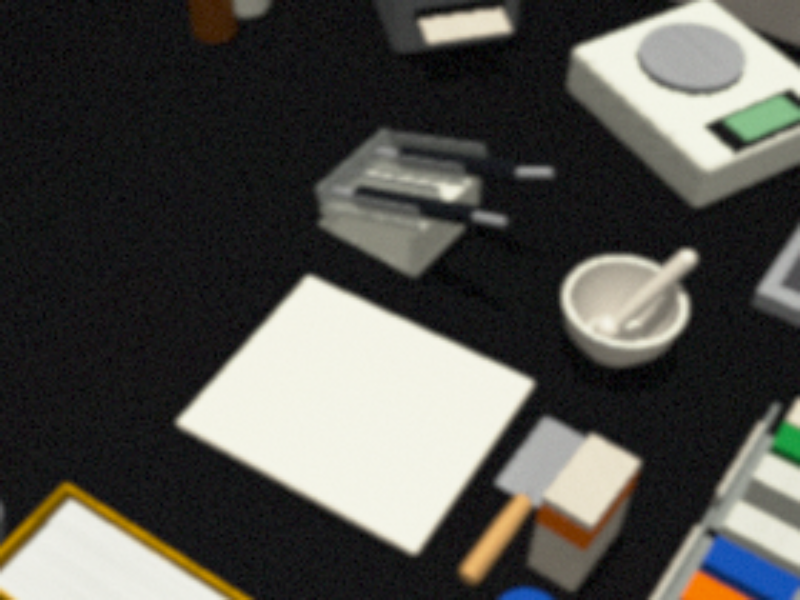

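```bash
python3 - <<'E'
from h import *
c=robot.capture("wrist"); save(c,"w1")
import pickle; pickle.dump(c,open("w1.pkl","wb")); print(c["xyz"],rot(c)[:,2])
for l in "slab_top seat tray_floor".split():
    print(l,[(np.round(d["uv"],1).tolist(),round(d["score"],2)) for d in robot.tip_of(c,l)][:2])
E
python3 -m pendant '{"linear":[[10,-60,0],[20,-120,0],[30,-180,0],[40,-240,0],[45,-300,0],[50,-360,0],[55,-420,0],[60,-470,0]],"roll":[0,0,0,0,0,0,0,0]}'
python3 - <<'E'
from h import *
c=robot.capture("wrist"); save(c,"w2")
import pickle; pickle.dump(c,open("w2.pkl","wb")); print(c["xyz"],rot(c)[:,2])
for l in "roller_a_mid roller_a_high roller_a_low bin_mid bin_lip slab_top".split():
    print(l,[(np.round(d["uv"],1).tolist(),round(d["score"],2)) for d in robot.tip_of(c,l)][:3])
cv2.imwrite("pics/w12.png",np.hstack([cv2.resize(cv2.imread(f"pics/w{i}.png"),(400,300)) for i in(1,2)]))
E
```

```text
[ 0.46069276 -0.19795829  0.54478722] [2.66729195e-01 3.93972833e-04 9.63771436e-01]
slab_top [([57.5, 68.7], 0.75)]
seat [([359.9, 59.1], 0.58)]
tray_floor [([246.0, 78.8], 0.75), ([54.3, 65.5], 0.21)]
time_s: 4.9
eef_pos: [0.4474, 0.2714, 0.3778]
tool_rot: [-0.0, 1.0, -0.001, 0.0]
force: [1.3, 0.3, 0.7]
grip_width: 0.0928
gripper_force: 0.0
[0.52217807 0.27081582 0.54381841] [ 2.68057131e-01 -1.64547116e-04  9.63403004e-01]
roller_a_mid [([237.8, 155.6], 0.77)]
roller_a_high [([237.4, 73.5], 0.65)]
roller_a_low [([243.3, 218.0], 0.62)]
bin_mid [([213.9, 151.4], 0.73), ([542.7, 117.7], 0.53)]
bin_lip [([210.2, 140.7], 0.58)]
slab_top [([364.8, 109.6], 0.9)]
```

View pics/w12.png

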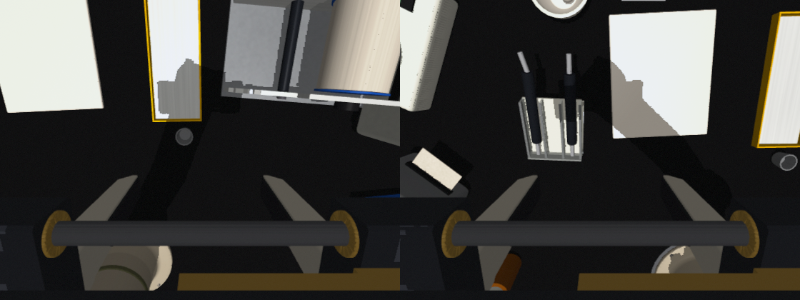

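```bash
python3 -m pendant '{"linear":[[-10,-40,20],[-20,-80,40],[-30,-120,70],[-30,-120,70]],"roll":[0,0,0,0]}'
python3 - <<'E'
from h import *
import pickle
c=robot.capture("wrist"); save(c,"w3"); w2=pickle.load(open("w2.pkl","rb"))
pickle.dump(c,open("w3.pkl","wb")); print(c["xyz"])
for l in "roller_a_mid roller_a_high roller_a_low bin_mid bin_lip".split():
    print(l,[(np.round(d["uv"],1).tolist(),round(d["score"],2)) for d in robot.tip_of(c,l)][:3])
a=w2["frame"][60:240,140:280]; b=c["frame"]
a=cv2.resize(a,(400,514)); b=cv2.resize(b[20:320,180:420],(400,500))
b=np.vstack([b,np.zeros((14,400,3),np.uint8)])
cv2.imwrite("pics/w23.png",np.hstack([a,b])[:,:,::-1])
E
```

```text
time_s: 5.75
eef_pos: [0.4144, 0.3917, 0.3062]
tool_rot: [0.001, 1.0, 0.002, -0.001]
force: [-0.7, -0.5, 0.8]
grip_width: 0.093
gripper_force: 0.0
[0.48956468 0.39173105 0.47202955]
roller_a_mid [([333.1, 133.6], 0.68)]
roller_a_high [([262.6, 26.8], 0.29)]
roller_a_low [([322.4, 209.2], 0.96), ([336.4, 133.0], 0.69), ([350.3, 30.3], 0.38)]
bin_mid [([301.0, 127.9], 0.75)]
bin_lip [([300.5, 116.3], 0.58)]
```

View pics/w23.png

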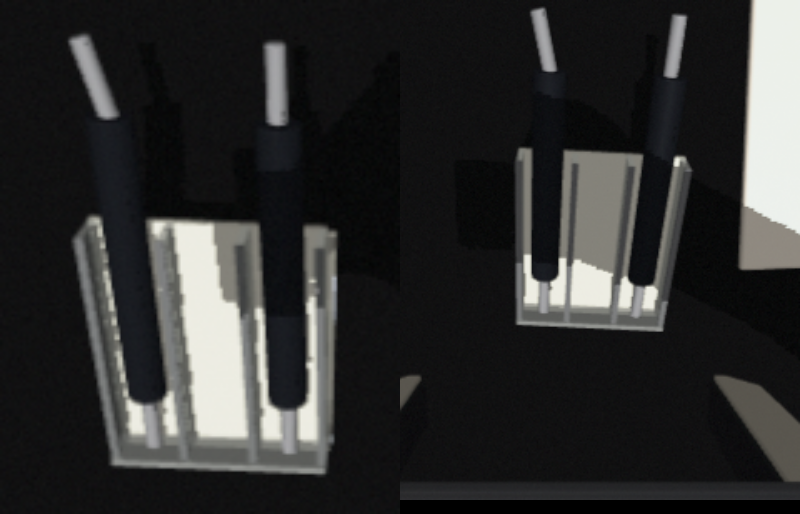

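Run:
```python
from h import *
import pickle
w1,w2,w3=[pickle.load(open(f"w{i}.pkl","rb")) for i in(1,2,3)]
P={"R_high":((236.3,75.4),(347.4,30.2)),"R_top":((237.7,103.4),(340.8,66.8)),"R_bot":((240.8,201.8),(325.2,189.8)),"R_low":((241.5,218.2),(322.2,209)),
"L_high":((167.7,74),(262.8,27.2)),"L_top":((178.5,101.7),(269.4,63.2)),"L_bot":((191.5,200),(267,187.4)),"L_low":((193.9,215.8),(266.4,206.6)),"mid":((213.9,151.4),(301,127.9)),"lip":((210.2,140.7),(300.5,116.3))}
X={}
for k,(a,b) in P.items():
    X[k],e=tri([(w2,a),(w3,b)]);print(k,X[k].round(4),np.round(e,1))
for s in "RL":
    d=X[s+"_top"]-X[s+"_bot"];print(s,"mid",((X[s+"_top"]+X[s+"_bot"])/2).round(4),np.linalg.norm(d),"yaw",np.degrees(np.arctan2(d[1],d[0])),"pitch",np.degrees(np.arcsin(d[2]/np.linalg.norm(d))))
# slab edges
sc={"xyz":np.array([0.92330944,-0.39465978,0.88597921]),"rotation":[0.90338545,0.30091426,0.10605531,0.28652679],"camera_matrix":[[408.13037083,0,280.8241249],[0,408.13037083,207.4984647],[0,0,1]]}
C=[(310,275),(535,382),(415,554),(177,423)]
q=[onplane(sc,(160+u*.35,70+v*.35),.010) for u,v in C]
for p in q: print(p.round(4))
print("slab ctr",np.mean(q,0))
for c,uv,n in((w1,(57.5,68.7),"slab"),(w2,(364.8,109.6),"slab")): print(n,onplane(c,uv,.01))
print("tray",onplane(w1,(246,78.8),.0037))
print("seat",onplane(w1,(359.9,59.1),.1))
# white contour of slab in w1..w3 and scene
for n,c,f in(("w2",w2,"w2"),("sc",sc,"scene0")):
    im=cv2.imread(f"pics/{f}.png"); 
    g=cv2.cvtColor(im,cv2.COLOR_BGR2GRAY)>(45 if n=="w2" else 150)
    cn,_=cv2.findContours(g.astype(np.uint8),0,1)
    for k in cn:
        if cv2.contourArea(k)>3000:
            r=cv2.approxPolyDP(cv2.convexHull(k),5,True)[:,0]
            if len(r)<7: print(n,[onplane(c,p,.01)[:2].round(3).tolist() for p in r])
```

```text
R_high [0.5755 0.3245 0.1103] [0.2 0.2]
R_top [0.5439 0.3262 0.0934] [0.2 0.2]
R_bot [0.4012 0.3315 0.0532] [0.1 0.1]
R_low [0.3716 0.3328 0.0416] [0.3 0.3]
L_high [0.5772 0.4085 0.112 ] [0.  0.1]
L_top [0.5462 0.4024 0.0979] [0.4 0.5]
L_bot [0.404  0.4076 0.0528] [0. 0.]
L_low [0.3749 0.4091 0.0407] [0. 0.]
mid [0.4797 0.3658 0.0685] [0.2 0.2]
lip [0.4941 0.3677 0.0793] [0.8 0.9]
R mid [0.4725 0.3289 0.0733] 0.1483929923736053 yaw -2.1560930922539154 pitch 15.721603496140247
L mid [0.4751 0.405  0.0753] 0.14920258782957677 yaw -2.122734065189981 pitch 17.563281792272434
[0.4053 0.239  0.01  ]
[0.663  0.2493 0.01  ]
[0.6721 0.0301 0.01  ]
[0.4149 0.0189 0.01  ]
slab ctr [0.53884189 0.13434835 0.01      ]
slab [0.53759048 0.13821879 0.01      ]
slab [0.53814667 0.13836773 0.01      ]
tray [ 0.5234261  -0.14608638  0.0037    ]
seat [ 0.5349388 -0.2985052  0.1      ]
w2 [[0.357, 0.75], [0.384, 0.689], [0.313, 0.611], [0.271, 0.602], [0.256, 0.631], [0.256, 0.773]]
w2 [[0.5, 0.444], [0.49, 0.308], [0.349, 0.317], [0.355, 0.446], [0.483, 0.455]]
w2 [[0.669, -0.135], [0.382, -0.2], [0.381, -0.101], [0.391, -0.085], [0.66, -0.081]]
w2 [[0.673, 0.037], [0.415, 0.023], [0.405, 0.241], [0.662, 0.253]]
w2 [[0.689, 0.565], [0.674, 0.56], [0.48, 0.652], [0.474, 0.715], [0.678, 0.675], [0.689, 0.642]]
sc [[0.368, -0.428], [0.524, -0.442], [0.513, -0.5], [0.454, -0.542], [0.354, -0.527], [0.342, -0.478]]
sc [[0.389, -0.102], [0.656, -0.093], [0.659, -0.192], [0.396, -0.2]]
sc [[0.403, 0.234], [0.661, 0.247], [0.668, 0.03], [0.415, 0.019]]
sc [[1.041, 0.929], [1.255, 0.027], [0.991, -0.161], [0.913, 0.92]]
sc [[0.447, 0.719], [0.532, 0.903], [0.755, 0.788], [0.673, 0.61]]
```

```bash
python3 -m pendant '{"linear":[[40,26,20],[80,52,60],[101,64,100],[101,64,136],[101,64,170],[101,64,205],[101,64,235],[101,64,235]],"roll":[1,2,2.3,2.3,2.3,2.3,2.3,2.3]}' 50
python3 - <<'E'
from h import *
c=robot.capture("wrist"); s=robot.capture("side"); 
im=np.hstack([cv2.resize(c["frame"],(400,300)),cv2.resize(s["frame"][200:350,130:330],(400,300))]);cv2.imwrite("pics/g1.png",im[:,:,::-1])
E
```

```text
time_s: 7.05
eef_pos: [0.5168, 0.3251, 0.0718]
tool_rot: [0.001, 1.0, -0.021, -0.001]
force: [-0.6, -0.4, 0.2]
grip_width: 0.0464
gripper_force: 0.0
```

View pics/g1.png

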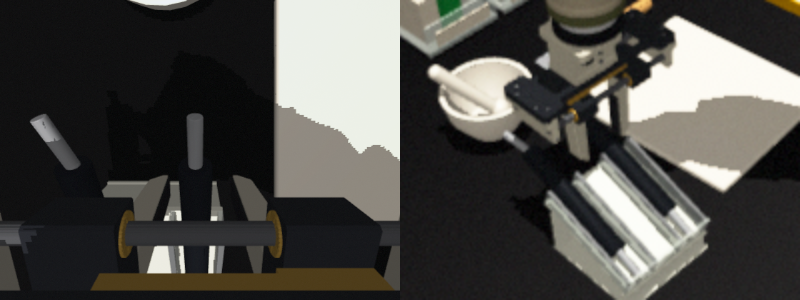

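The wrist picture shows the near roller (column ~195) centred between the fingers. The side picture confirms that the fingers straddle its free end beyond the lip.

```bash
python3 -m pendant '{"linear":[[0,0,0],[0,0,0],[0,0,0],[0,0,-15],[0,0,-40],[0,0,-65],[0,0,-85],[0,0,-85]],"roll":[0,0,0,0,0,0,0,0]}' 0 60
python3 - <<'E'
from h import *
s=robot.capture("side"); w=robot.capture("wrist");o=[]
for l in ("roller_a_high","roller_a_low","roller_a_mid"):
  print(l,[(np.round(d["uv"],1).tolist(),round(d["score"],2)) for d in robot.tip_of(s,l)][:3])
im=np.hstack([cv2.resize(w["frame"],(400,300)),cv2.resize(s["frame"][150:330,130:370],(400,300))]);cv2.imwrite("pics/g2.png",im[:,:,::-1])
E
```

```text
time_s: 8.15
eef_pos: [0.5177, 0.3271, 0.1601]
tool_rot: [-0.001, 1.0, -0.02, 0.001]
force: [-0.6, 0.3, -2.8]
grip_width: 0.0208
gripper_force: 59.9
roller_a_high []
roller_a_low [([273.3, 291.5], 0.83)]
roller_a_mid [([240.2, 252.6], 0.68)]
```

View pics/g2.png

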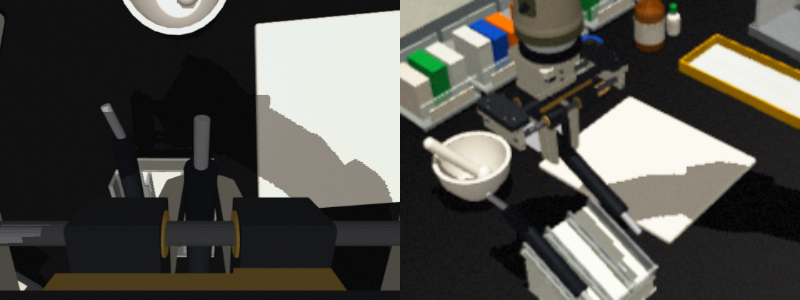

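Run:
```python
from h import *
s=robot.capture("side");e=robot.sense()["eef_pos"];g=e+[0,0,.019]
for uv in((273.3,291.5),(270,288.5)):
    o,d=ray(s,uv);t=(.3325-o[1])/d[1];p=o+d*t;v=g-p;print(p.round(4),v,np.linalg.norm(v),np.degrees(np.arctan2(v[2],v[0])))
```

```text
[0.3768 0.3325 0.1106] [ 0.13983721 -0.00615186  0.06563331] 0.15459631985850697 25.143252949559667
[0.3861 0.3325 0.1132] [ 0.13053924 -0.00615186  0.06301299] 0.14508264680631192 25.767207428003527
```

```bash
python3 -m pendant '{"linear":[[-1,0,25],[-1,0,50],[-1,0,65],[-1,0,75],[-1,0,82],[-1,0,86],[-1,0,86]],"roll":[0,0,0,0,0,0,0]}' 0 30
python3 -m pendant '{"linear":[[0,0,0],[0,0,0],[0,0,-4],[0,0,-9.5],[0,0,-9.5]],"roll":[0,0,0,0,0]}' 45
python3 - <<'E'
from h import *
s=robot.capture("side");save(s,"g3"); print(robot.sense()["time_s"])
for l in ("roller_a_high","roller_a_low","roller_a_mid"):
  print(l,[(np.round(d["uv"],1).tolist(),round(d["score"],2)) for d in robot.tip_of(s,l)][:3])
E
```

```text
time_s: 9.32
eef_pos: [0.5175, 0.3272, 0.0729]
tool_rot: [-0.001, 1.0, -0.02, 0.001]
force: [4.2, 0.0, 1.7]
grip_width: 0.0213
gripper_force: 30.0
time_s: 9.95
eef_pos: [0.5163, 0.3269, 0.0822]
tool_rot: [-0.0, 1.0, -0.02, 0.0]
force: [0.1, -0.1, 0.0]
grip_width: 0.042
gripper_force: 0.0
10.0
roller_a_high [([175.4, 259.3], 0.74), ([374.2, 150.1], 0.69)]
roller_a_low [([276.7, 316.6], 0.76)]
roller_a_mid [([240.8, 277.2], 0.92), ([224.4, 285.2], 0.33)]
```

```bash
python3 -m pendant '{"linear":[[0,0,0],[0,0,0],[0,0,0],[0,0,-10],[0,0,-35],[0,0,-60],[20,40,-70],[40,75,-70]],"roll":[0,0,0,0,0,0,-2,-4]}' 0 60
python3 -m pendant '{"linear":[[15,25,0],[24,33,20],[24,33,40],[24,33,60],[24,33,75],[24,33,75]],"roll":[-0.7,-0.7,-0.7,-0.7,-0.7,-0.7]}'
python3 - <<'E'
from h import *
s=robot.capture("side");save(s,"g4"); c=robot.capture("scene");save(c,"g4s")
im=np.hstack([cv2.resize(c["frame"][110:290,170:410],(400,300)),cv2.resize(s["frame"][120:300,170:410],(400,300))]);cv2.imwrite("pics/g4c.png",im[:,:,::-1])
e=robot.sense(); print(e["eef_pos"],e["time_s"])
for l in ("roller_a_high","roller_a_low"):
  for k in(s,c): print(l,[(np.round(d["uv"],1).tolist(),round(d["score"],2)) for d in robot.tip_of(k,l)][:3])
E
```

```text
time_s: 11.15
eef_pos: [0.5537, 0.2495, 0.1532]
tool_rot: [-0.0, 1.0, 0.016, 0.001]
force: [2.1, 0.2, -2.2]
grip_width: 0.0207
gripper_force: 60.0
time_s: 11.9
eef_pos: [0.5769, 0.2184, 0.0749]
tool_rot: [0.0, 1.0, 0.021, -0.001]
force: [-0.0, 0.7, -1.2]
grip_width: 0.0206
gripper_force: 60.0
[0.57788424 0.218464   0.07654599] 12.0
roller_a_high []
roller_a_high [([331.4, 184.3], 0.6), ([281.6, 211.8], 0.48), ([310.9, 133.2], 0.23)]
roller_a_low [([293.0, 276.2], 0.56)]
roller_a_low [([344.3, 245.6], 0.65), ([269.1, 169.5], 0.47)]
```

View pics/g4c.png

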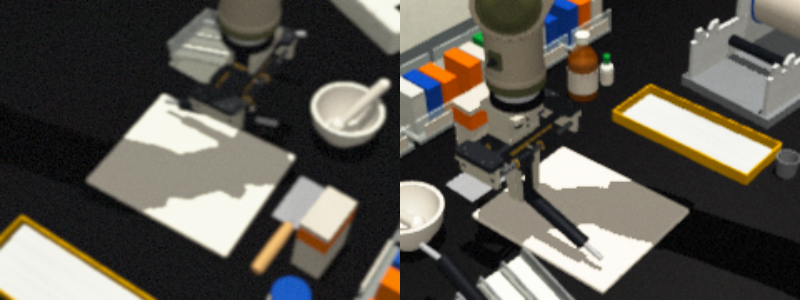

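```bash
python3 -m pendant '{"linear":[[0,0,10],[0,0,20],[0,0,30],[0,0,40],[0,0,48],[0,0,55],[0,0,60],[0,0,60]],"roll":[0,0,0,0,0,0,0,0]}' 0 25
```

```text
time_s: 13.2
eef_pos: [0.5777, 0.2178, 0.0162]
tool_rot: [0.0, 1.0, 0.021, -0.0]
force: [0.3, -0.1, -0.7]
grip_width: 0.0213
gripper_force: 25.0
```

```bash
python3 -m pendant '{"linear":[[0,0,1.5],[0,0,3]],"roll":[0,0]}'; python3 -m pendant '{"linear":[[0,0,1]],"roll":[0]}'; python3 -c "
from h import *
s=robot.capture('side');save(s,'g5')
for l in ('roller_a_high','roller_a_mid','roller_a_low'): print(l,[(np.round(d['uv'],1).tolist(),round(d['score'],2),onplane(s,d['uv'],.021).round(3).tolist()) for d in robot.tip_of(s,l)][:3])
"
```

```text
time_s: 13.45
eef_pos: [0.578, 0.2179, 0.0137]
tool_rot: [-0.0, 1.0, 0.021, 0.0]
force: [0.6, 0.0, 0.4]
grip_width: 0.0212
gripper_force: 25.0
time_s: 13.58
eef_pos: [0.5782, 0.2179, 0.0128]
tool_rot: [-0.0, 1.0, 0.021, 0.0]
force: [-1.8, -0.9, 12.1]
grip_width: 0.0215
gripper_force: 25.0
roller_a_high [([403.4, 222.2], 0.49, [0.338, -0.145, 0.021]), ([295.4, 282.5], 0.45, [0.414, 0.216, 0.021])]
roller_a_mid [([260.2, 257.5], 0.58, [0.536, 0.208, 0.021])]
roller_a_low [([295.0, 280.3], 0.84, [0.419, 0.211, 0.021])]
```

```bash
python3 -m pendant '{"linear":[[0,0,0],[0,0,-1.5],[-10,0,-1.5],[-25,0,-1.5],[-40,0,-1.5],[-45,0,-1.5],[-45,0,-1.5]],"roll":[0,0,0,0,0,0,0]}' 36
python3 -c "
from h import *
w=robot.capture('wrist');save(w,'r0')
s=robot.capture('side')
for l in ('roller_a_high','roller_a_mid','roller_a_low'):
  for k in (w,s): print(l,[(np.round(d['uv'],1).tolist(),round(d['score'],2),onplane(k,d['uv'],.021).round(3).tolist()) for d in robot.tip_of(k,l)][:3])
im=np.hstack([cv2.resize(w['frame'],(400,300)),cv2.resize(s['frame'][150:330,170:410],(400,300))]);cv2.imwrite('pics/r0c.png',im[:,:,::-1])
"
```

```text
time_s: 14.65
eef_pos: [0.5327, 0.2162, 0.0142]
tool_rot: [0.0, 1.0, 0.021, 0.0]
force: [-0.3, -0.5, 0.3]
grip_width: 0.0335
gripper_force: 0.0
roller_a_high [([283.2, 40.3], 0.68, [0.641, 0.219, 0.021])]
roller_a_high []
roller_a_mid [([282.0, 266.9], 0.84, [0.533, 0.215, 0.021])]
roller_a_mid [([257.7, 257.1], 0.53, [0.542, 0.211, 0.021])]
roller_a_low []
roller_a_low [([295.3, 279.9], 0.62, [0.42, 0.21, 0.021])]
```

View pics/r0c.png

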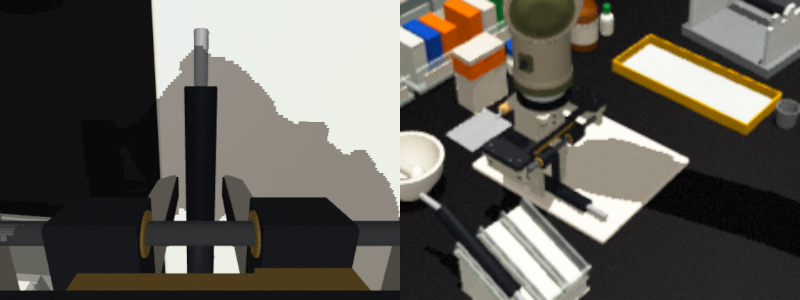

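```bash
cat > look.py <<'E'
from h import *
import sys,pickle
n=sys.argv[1]; w=robot.capture("wrist"); save(w,"roll_"+n); pickle.dump({k:w[k] for k in("xyz","rotation","camera_matrix")},open(f"pics/roll_{n}.pkl","wb"))
for l in ("roller_a_high","roller_a_mid"):
  d=robot.tip_of(w,l)[:1]
  print(n,l,[(np.round(k["uv"],1).tolist(),round(k["score"],2),onplane(w,k["uv"],.021).round(4)[:2].tolist()) for k in d])
E
P='python3 -m pendant'
python3 -m pendant '{"linear":[[0,4,0],[0,10,0],[0,18,0]],"roll":[0,0,0]}'|sed -n 2p; python3 look.py a1
python3 -m pendant '{"linear":[[0,9,0],[0,18,0]],"roll":[0,0]}'|sed -n 2p; python3 look.py a2
python3 -m pendant '{"linear":[[0,9,0],[0,18,0]],"roll":[0,0]}'|sed -n 2p; python3 look.py a3
python3 -m pendant '{"linear":[[0,9,0],[0,18,0]],"roll":[0,0]}'|sed -n '2p;4p'; python3 look.py a4
```

```text
eef_pos: [0.5338, 0.1974, 0.0141]
a1 roller_a_high [([271.0, 43.2], 0.85, [0.6412, 0.2053])]
a1 roller_a_mid []
eef_pos: [0.5345, 0.1795, 0.014]
a2 roller_a_high [([268.7, 40.2], 0.76, [0.643, 0.1885])]
a2 roller_a_mid [([267.7, 266.6], 0.8, [0.5343, 0.1854])]
eef_pos: [0.5353, 0.1616, 0.0141]
a3 roller_a_high [([267.1, 39.5], 0.74, [0.644, 0.1713])]
a3 roller_a_mid [([269.3, 266.8], 0.82, [0.535, 0.1667])]
eef_pos: [0.536, 0.1436, 0.0141]
force: [0.4, -0.0, 0.4]
a4 roller_a_high [([270.5, 42.5], 0.63, [0.6437, 0.1518])]
a4 roller_a_mid [([270.8, 270.4], 0.84, [0.5337, 0.1478])]
```

```bash
python3 -m pendant '{"linear":[[0,9,0],[0,18,0]],"roll":[0,0]}'|sed -n 2p; python3 look.py a5
python3 -m pendant '{"linear":[[0,9,0],[0,18,0]],"roll":[0,0]}'|sed -n 2p; python3 look.py a6
python3 -m pendant '{"linear":[[0,9,0],[0,18,0]],"roll":[0,0]}'|sed -n 2p; python3 look.py a7
python3 -m pendant '{"linear":[[0,9,0],[0,18,0]],"roll":[0,0]}'|sed -n '2p;4p'; python3 look.py a8
python3 -m pendant '{"linear":[[0,8,0],[0,14,0],[0,14,0]],"roll":[0,0,0]}'; python3 look.py a9
python3 - <<'E'
import cv2,numpy as np
r=[]
for i in range(1,10):
    im=cv2.imread(f"pics/roll_a{i}.png")[20:140,215:340]
    r.append(cv2.resize(im,(250,190) if 0 else (150,144)))
cv2.imwrite("pics/rolla.png",np.vstack([np.hstack(r[:5]),np.hstack(r[5:]+[np.zeros_like(r[0])])]))
E
```

```text
eef_pos: [0.5368, 0.1256, 0.0141]
a5 roller_a_high [([265.0, 42.1], 0.6, [0.6445, 0.1362])]
a5 roller_a_mid [([270.0, 265.5], 0.68, [0.5373, 0.1304])]
eef_pos: [0.5375, 0.1077, 0.0141]
a6 roller_a_high [([271.5, 40.4], 0.86, [0.646, 0.1154])]
a6 roller_a_mid [([272.4, 267.7], 0.62, [0.5368, 0.1111])]
eef_pos: [0.5383, 0.0896, 0.0141]
a7 roller_a_high [([270.9, 42.0], 0.6, [0.6461, 0.0977])]
a7 roller_a_mid [([269.6, 270.9], 0.67, [0.5357, 0.0945])]
eef_pos: [0.5391, 0.0717, 0.0141]
force: [0.3, 0.5, 0.1]
a8 roller_a_high [([267.8, 39.6], 0.62, [0.6478, 0.0811])]
a8 roller_a_mid [([269.2, 268.8], 0.74, [0.5376, 0.0768])]
time_s: 18.75
eef_pos: [0.5396, 0.0574, 0.014]
tool_rot: [0.0, 1.0, 0.02, -0.0]
force: [-1.0, 0.2, 0.1]
grip_width: 0.0336
gripper_force: 0.0
a9 roller_a_high [([278.0, 42.6], 0.92, [0.6473, 0.0621])]
a9 roller_a_mid [([277.1, 267.3], 0.85, [0.5393, 0.0583])]
```

View pics/rolla.png

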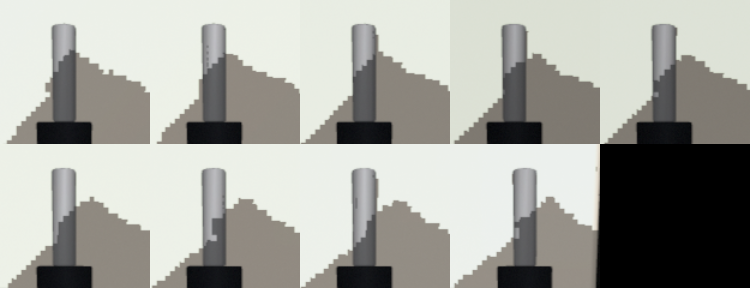

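Run:
```python
import cv2,numpy as np
a=cv2.resize(cv2.imread("pics/w1.png")[0:150,300:440],(420,450),interpolation=cv2.INTER_CUBIC)   # x3
b=cv2.resize(cv2.imread("pics/scene0.png")[270:420,60:250],(380,300),interpolation=cv2.INTER_CUBIC) # x2
c=cv2.resize(cv2.imread("pics/side0.png")[80:230,330:450],(240,300),interpolation=cv2.INTER_CUBIC) #x2
b=np.clip(b*1.3,0,255)
o=np.zeros((600,800,3),np.uint8); o[:450,:420]=a; o[:300,420:]=b; o[300:,420:660]=c
cv2.imwrite("pics/m.png",o)
```

```text
(no output)
```

View pics/m.png

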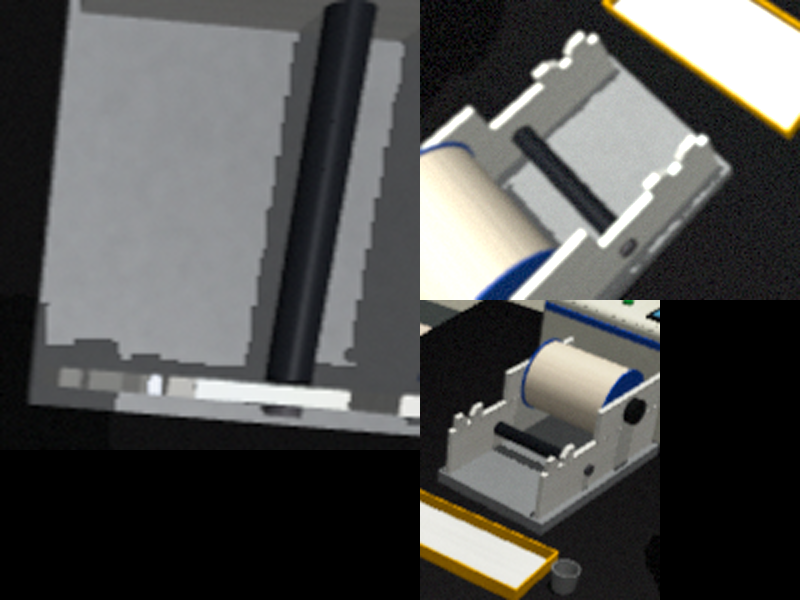

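```bash
python3 -m pendant '{"linear":[[0,0,1],[0,0,1],[0,0,1],[0,0,1],[0,0,-15],[0,0,-55],[0,0,-100],[0,0,-125]],"roll":[0,0,0,0,0,0,0,0]}' 0 40
```

```text
time_s: 19.9
eef_pos: [0.5401, 0.0581, 0.1423]
tool_rot: [-0.0, 1.0, 0.021, 0.001]
force: [-0.1, 0.8, -2.3]
grip_width: 0.021
gripper_force: 40.0
```

Run:
```python
from h import *
import pickle
w1=pickle.load(open("w1.pkl","rb")); sc=robot.capture("scene"); sd=robot.capture("side")
for n,c,uv,z in [("sc -x",sc,(132,298),.116),("sc +x",sc,(186.2,353.2),.116),("sd +x",sd,(354.5,136.5),.116),("sd -x",sd,(399,157.5),.116),("w1 -x",w1,(340,127.3),.116),("blk top",w1,(417,1.7),.055),("blk bot",w1,(397.3,126.7),.055)]:
    print(n,onplane(c,uv,z).round(4))
print(tri([(w1,(359.9,59.1)),(sc,(156.6,326.1)),(sd,(376.9,150.9))]))
for c in(sc,sd): print("seat",[(np.round(d["uv"],1).tolist(),round(d["score"],2)) for d in robot.tip_of(c,"seat")][:2])
for l in ("roller_a_high","roller_a_low"): print(l,[(np.round(d["uv"],1).tolist(),round(d["score"],2)) for d in robot.tip_of(sc,l)][:3],[(np.round(d["uv"],1).tolist(),round(d["score"],2)) for d in robot.tip_of(sd,l)][:3])
```

```text
sc -x [ 0.4564 -0.2899  0.116 ]
sc +x [ 0.6249 -0.3073  0.116 ]
sd +x [ 0.6132 -0.2949  0.116 ]
sd -x [ 0.4487 -0.2803  0.116 ]
w1 -x [ 0.4526 -0.2746  0.116 ]
blk top [ 0.612  -0.3797  0.055 ]
blk bot [ 0.4521 -0.3686  0.055 ]
(array([ 0.53340065, -0.2994763 ,  0.09639129]), [np.float64(1.8436147322844803), np.float64(1.0374825635258058), np.float64(0.42237268368461706)])
seat [([158.0, 327.2], 0.76)]
seat [([376.0, 148.6], 0.72)]
roller_a_high [([301.9, 215.1], 0.9), ([342.9, 293.8], 0.7)] [([267.9, 173.5], 0.86)]
roller_a_low [] [([336.1, 204.3], 0.68)]
```

```bash
python3 -m pendant '{"linear":[[-2,40,-15],[-5,90,-23],[-8,140,-23],[-11,190,-23],[-14,240,-23],[-17,290,-23],[-19,335,-23],[-20,356,-23]],"roll":[0,1,2,3,4,5,6,7]}'
python3 - <<'E'
from h import *
import pickle
robot.capture("scene")
w=robot.capture("wrist"); save(w,"s1"); pickle.dump(w,open("s1.pkl","wb"))
s=robot.sense(); e=s["eef_pos"]; print(e,s["tool_rot"],s["time_s"])
for l in ("seat","roller_a_high"): print(l,[(np.round(d["uv"],1).tolist(),round(d["score"],2)) for d in robot.tip_of(w,l)][:3])
y=np.radians(-4.6); f=lambda t,z:np.array([.534+t*np.cos(y),-.2995+t*np.sin(y),z])
print("pred slot +x top",proj(w,[f(.081,.116),f(.089,.116),f(-.085,.116),f(.109,.165+.008)]).round(1))
g=cv2.cvtColor(w["frame"],cv2.COLOR_RGB2GRAY); r=proj(w,f(.085,.116))[0]
print(r)
for v in range(int(r[1])-24,int(r[1])+25,4): print(v,g[v,215:350:3].tolist())
E
```

```text
time_s: 21.3
eef_pos: [0.5336, -0.3009, 0.1608]
tool_rot: [-0.0, 0.999, -0.042, -0.001]
force: [0.2, 0.8, -2.0]
grip_width: 0.021
gripper_force: 40.0
[ 0.53385004 -0.30024682  0.16098226] [-5.55000536e-05  9.99123818e-01 -4.18456871e-02 -7.29634507e-04] 21.4
seat [([275.0, 224.7], 0.56)]
roller_a_high [([279.9, 41.7], 0.67)]
pred slot +x top [[272.9 109.5]
 [272.8  95.8]
 [275.5 340.4]
 [269.5  36.5]]
[272.83237229 102.709338  ]
78 [18, 21, 19, 18, 19, 20, 15, 17, 16, 19, 17, 19, 18, 19, 20, 17, 15, 17, 17, 125, 166, 185, 188, 176, 160, 85, 18, 15, 19, 16, 19, 17, 19, 18, 19, 19, 18, 18, 18, 16, 16, 18, 16, 20, 16]
82 [19, 19, 17, 19, 16, 18, 17, 17, 18, 18, 17, 17, 19, 16, 19, 15, 18, 21, 19, 124, 165, 187, 187, 176, 160, 83, 19, 18, 16, 17, 16, 18, 17, 19, 16, 19, 17, 16, 20, 18, 17, 15, 15, 19, 17]
86 [20, 20, 18, 17, 16, 19, 15, 17, 19, 17, 16, 18, 17, 17, 16, 18, 19, 17, 18, 125, 166, 187, 187, 175, 159, 81, 18, 20, 17, 20, 17, 17, 17, 16, 18, 17, 18, 19, 16, 26, 26, 25, 28, 28, 26]
90 [18, 16, 65, 162, 86, 84, 162, 162, 83, 83, 84, 153, 128, 83, 82, 82, 164, 159, 154, 125, 167,
[... 1275 characters left out ...]
82, 82, 83, 81, 81, 81, 82, 96, 100, 100, 93, 89, 77, 80, 83, 83, 82, 82, 82, 81, 80, 81, 80, 81, 79, 80, 157, 159, 158, 157, 121, 81]
118 [18, 15, 11, 84, 82, 83, 82, 83, 83, 82, 81, 83, 82, 83, 81, 81, 80, 82, 84, 82, 95, 101, 99, 94, 89, 77, 81, 82, 84, 83, 80, 81, 81, 81, 82, 81, 82, 79, 80, 158, 159, 159, 157, 80, 80]
122 [17, 12, 10, 83, 82, 82, 82, 83, 83, 82, 83, 82, 81, 82, 73, 14, 15, 12, 17, 17, 16, 18, 17, 16, 18, 17, 18, 15, 13, 31, 79, 81, 83, 80, 81, 82, 82, 81, 78, 79, 159, 159, 160, 80, 80]
126 [16, 10, 11, 74, 83, 83, 81, 82, 83, 82, 81, 81, 82, 82, 65, 12, 16, 17, 14, 17, 18, 16, 18, 17, 19, 18, 18, 17, 14, 15, 82, 82, 83, 81, 80, 82, 81, 82, 80, 80, 160, 161, 161, 80, 81]
```

Run:
```python
from h import *
import pickle
w=pickle.load(open("s1.pkl","rb"));g=cv2.cvtColor(w["frame"],cv2.COLOR_RGB2GRAY).astype(float)
pts=[]
for u in list(range(232,243,2))+list(range(299,316,2)):
    col=g[92:112,u]; v=np.where((col[:-1]>200)&(col[1:]<=200))[0]
    v=v[-1] if len(v) else None
    if v is None: continue
    t=92+v+(col[v]-165)/(col[v]-col[v+1]) ; pts.append((u,t))
    top=g[84:96,u]; k=np.where((top[:-1]<200)&(top[1:]>=200))[0]; 
    print(u,round(t,2), 84+k[0]+ (200-top[k[0]])/(top[k[0]+1]-top[k[0]]) if len(k) else None)
p=np.array([onplane(w,q,.116)[:2] for q in pts]); k=np.polyfit(p[:,1],p[:,0],1); print("plate inner edge: dx/dy",k[0],"=> seat yaw",-np.degrees(np.arctan(k[0])),p.mean(0))
print("slot +x",onplane(w,(269,100),.116).round(4),"journal",[onplane(w,(281,v),.1690).round(4) for v in(90,)], "tip",onplane(w,(279.9,41.7),.169).round(4))
# journal axis direction from the image
P=[]
for v in range(48,110,6):
    r=g[v,262:300]; m=r>100
    if v>88: 
        continue
    idx=np.where(m)[0]; l=idx[0];h=idx[-1]; P.append((262+(l+h)/2,v))
q=np.array([onplane(w,a,.169)[:2] for a in P]); m=np.polyfit(q[:,0],q[:,1],1); print("journal yaw",np.degrees(np.arctan(m[0])),P[0],P[-1]); print("journal y at slot x",np.polyval(m,onplane(w,(269,100),.116)[0]))
```

```text
232 104.7 92.0
234 101.65 92.02127659574468
236 104.55 92.0
238 104.61 92.02127659574468
240 103.74 92.0
242 103.74 92.02127659574468
299 105.5 91.72549019607843
301 105.48 91.72549019607843
303 104.7 91.73
305 104.69 91.72815533980582
307 104.69 91.38888888888889
309 104.69 91.46153846153847
311 105.47 91.46153846153847
313 105.46 91.46153846153847
315 105.48 91.46153846153847
plate inner edge: dx/dy 0.10401880534276463 => seat yaw -5.93848203501071 [ 0.6172965  -0.30999752]
slot +x [ 0.6205 -0.3041  0.116 ] journal [array([ 0.6212, -0.3113,  0.169 ])] tip [ 0.6411 -0.3126  0.169 ]
journal yaw -4.918173588821279 (np.float64(280.5), 48) (np.float64(280.5), 84)
journal y at slot x -0.3110450532714243
```

```bash
python3 -m pendant '{"linear":[[-20,-5,-15],[-60,-12,-25],[-100,-19,-25],[-127,-19,-25],[-127,-19,-25]],"roll":[0,0,0,0,0]}'
python3 - <<'E'
from h import *
import pickle
w=robot.capture("wrist"); save(w,"s2"); pickle.dump(w,open("s2.pkl","wb"))
s=robot.sense(); print(s["eef_pos"],w["xyz"],s["time_s"])
print("seat",[(np.round(d["uv"],1).tolist(),round(d["score"],2),onplane(w,d["uv"],.1).round(4)) for d in robot.tip_of(w,"seat")][:2])
y=np.radians(-5); f=lambda t,z:np.array([.535+t*np.cos(y),-.2965+t*np.sin(y),z])
g=cv2.cvtColor(w["frame"],cv2.COLOR_RGB2GRAY); r=proj(w,[f(-.085,.116),f(.085,.116)]);print(r)
for R_ in r:
  for v in range(int(R_[1])-14,int(R_[1])+16,3):
    if 0<=v<420: print(v,int(R_[0])-42,g[v,int(R_[0])-42:int(R_[0])+50:2].tolist())
E
```

```text
time_s: 22.12
eef_pos: [0.4079, -0.2672, 0.1873]
tool_rot: [-0.0, 0.999, -0.039, -0.001]
force: [0.7, 0.4, -2.3]
grip_width: 0.0207
gripper_force: 40.0
[ 0.40964034 -0.26768386  0.18746996] [ 0.4826556  -0.2735525   0.35322519] 22.175
seat [([310.5, 36.6], 0.7, array([ 0.537 , -0.2993,  0.1   ])), ([282.3, 267.5], 0.47, array([ 0.3627, -0.2662,  0.1   ]))]
[[ 304.79247537  164.34200985]
 [ 313.39088038 -127.00766434]]
150 262 [15, 15, 18, 17, 18, 18, 18, 16, 18, 16, 17, 19, 17, 17, 17, 17, 18, 14, 13, 15, 23, 95, 95, 95, 96, 95, 95, 96, 96, 95, 95, 95, 95, 94, 95, 95, 95, 95, 95, 96, 96, 96, 96, 95, 95, 95]
153 262 [12, 16, 15, 17, 16, 16, 13, 16, 17, 16, 19, 19, 19, 17, 16, 16, 13, 16, 19, 14, 26, 100, 100, 100, 99, 97, 94, 93, 94, 94, 95, 95, 95, 94, 94, 94, 94, 94, 94, 95, 94, 96, 98, 99, 100, 99]
156 262 [16, 14, 13, 12, 15, 14, 15, 18, 17, 16, 19, 19, 17, 16, 19, 17, 16, 15, 15, 15, 32, 136, 136, 136, 136, 123, 102, 115, 109, 108, 102, 102, 97, 97, 98, 100, 100, 100, 100, 100, 99, 98, 101, 127, 133, 134]
159 262 [14, 16, 15, 17, 16, 17, 15, 17, 16, 17, 18, 21, 20, 17, 17, 15, 14
[... 616 characters left out ...]
 18, 21, 20, 20, 20, 18, 17, 18, 17, 16, 15, 11, 11, 10, 13, 10, 14, 10, 7, 9, 15, 17, 16, 29, 40, 68, 67, 68, 67, 65, 64, 64, 65, 65, 47, 9, 7]
171 262 [17, 16, 16, 16, 16, 18, 14, 17, 19, 18, 15, 17, 17, 17, 16, 15, 15, 15, 13, 13, 13, 8, 12, 8, 11, 9, 10, 10, 13, 12, 17, 15, 17, 17, 16, 17, 18, 18, 10, 11, 9, 10, 10, 11, 8, 6]
174 262 [15, 15, 14, 17, 16, 15, 16, 18, 16, 20, 16, 20, 18, 19, 17, 14, 15, 15, 14, 15, 7, 11, 9, 12, 11, 10, 11, 10, 19, 15, 17, 18, 18, 17, 18, 17, 8, 13, 10, 9, 11, 11, 9, 9, 10, 10]
177 262 [12, 13, 15, 11, 15, 14, 16, 19, 20, 18, 19, 18, 18, 18, 17, 15, 16, 16, 16, 14, 14, 12, 9, 13, 7, 11, 10, 11, 11, 10, 10, 10, 13, 9, 11, 5, 10, 9, 8, 9, 6, 8, 10, 9, 11, 4]
```

Run:
```python
from h import *
import pickle
s1=pickle.load(open("s1.pkl","rb"));s2=pickle.load(open("s2.pkl","rb"))
print("s1 cam",s1["xyz"],"tcp .53385 -.30025")
n=np.array([.09,.996])
a=onplane(s1,(294.5,98),.116)[:2]; a2=onplane(s1,(243.7,98),.116)[:2]; b=onplane(s2,(329.2,161),.116)[:2]
print(a,a2,(a+a2)/2,np.linalg.norm(a-a2)); A=(a+a2)/2; B=b+.016*n; print(A,B,"yaw",np.degrees(np.arctan2((A-B)[1],(A-B)[0])),"centre",(A+B)/2,"len",np.linalg.norm(A-B))
for c,e in((s1,(.53385,-.30025,.161)),(s2,(.40964,-.26768,.18747))):
    print(np.array(c["xyz"])-e, R.from_matrix(rot(c)).as_euler('zyx',degrees=True))
```

```text
s1 cam [ 0.60831615 -0.30958709  0.32670477] tcp .53385 -.30025
[ 0.62030749 -0.31974254] [ 0.62297415 -0.28885845] [ 0.62164082 -0.30430049] 0.030999005984224993
[ 0.62164082 -0.30430049] [ 0.45279387 -0.2908795 ] yaw -4.544665684802602 centre [ 0.53721734 -0.29759   ] len 0.16937950832631565
[ 0.07446615 -0.00933709  0.16570477] [-95.12843221  15.58719639   1.30839742]
[ 0.0730156  -0.0058725   0.16575519] [-94.64569942  15.58161952   1.22933329]
```

```bash
python3 -m pendant '{"linear":[[30,4,0],[70,10,10],[110,16,20],[131,18,35],[131,18,50],[131,18,60],[131,18,62],[131,18,62]],"roll":[0,0,0,0,0,0,0,0]}'
cat > sl.py <<'E'
from h import *
import sys
w=robot.capture("wrist"); s=robot.sense(); print(s["eef_pos"],w["xyz"])
g=cv2.cvtColor(w["frame"],cv2.COLOR_RGB2GRAY)
for v in range(68,120,4): print(v,g[v,220:340:3].tolist())
print([(np.round(d["uv"],1).tolist(),round(d["score"],2)) for d in robot.tip_of(w,"roller_a_high")][:2])
E
python3 sl.py
```

```text
time_s: 23.22
eef_pos: [0.5383, -0.2978, 0.1254]
tool_rot: [0.0, 0.999, -0.04, 0.0]
force: [0.2, -0.0, -2.0]
grip_width: 0.021
gripper_force: 40.0
[ 0.53853426 -0.297904    0.12566575] [ 0.61282676 -0.30428224  0.29140087]
68 [18, 17, 16, 19, 20, 19, 16, 19, 16, 17, 18, 18, 16, 21, 21, 18, 18, 86, 155, 181, 186, 182, 170, 126, 20, 18, 16, 19, 18, 16, 21, 19, 17, 16, 18, 17, 17, 19, 16, 19]
72 [17, 17, 18, 16, 21, 18, 17, 18, 16, 18, 19, 19, 18, 19, 18, 18, 19, 85, 157, 152, 188, 182, 171, 125, 19, 17, 19, 18, 18, 21, 20, 20, 20, 16, 16, 18, 18, 17, 17, 17]
76 [19, 18, 18, 17, 17, 19, 20, 18, 17, 21, 21, 16, 19, 18, 18, 18, 21, 84, 159, 175, 188, 181, 169, 124, 18, 17, 18, 18, 17, 17, 18, 18, 17, 17, 18, 17, 19, 18, 18, 18]
80 [19, 17, 19, 18, 17, 15, 20, 17, 20, 14, 19, 18, 19, 18, 17, 16, 19, 87, 158, 182, 187, 181, 168, 120, 17, 17, 16, 19, 18, 22, 17, 17, 19, 19, 16, 16, 18, 15, 20, 20]
84 [15, 19, 18, 15, 17, 17, 18, 16, 18, 18, 19, 17, 18, 15, 20, 19, 18, 84, 159, 182, 189, 180, 167, 121, 18, 17, 19, 19, 17, 18, 19, 17, 17, 15, 17, 18, 20, 19, 17, 16]
88 [17, 18, 19, 21, 18, 19,
[... 820 characters left out ...]
198, 197, 126, 163, 185, 188, 177, 162, 112, 198, 198, 198, 197, 197, 195, 228, 246, 246, 246, 246, 246, 139, 139, 140, 139]
108 [194, 246, 246, 246, 246, 246, 246, 246, 246, 231, 187, 187, 117, 117, 117, 116, 189, 179, 162, 185, 188, 178, 161, 111, 118, 117, 118, 117, 117, 116, 228, 246, 246, 246, 246, 246, 139, 139, 138, 139]
112 [136, 115, 94, 95, 94, 95, 98, 98, 98, 95, 91, 91, 97, 97, 97, 104, 102, 121, 164, 186, 187, 177, 160, 104, 105, 97, 98, 96, 97, 91, 92, 94, 94, 94, 98, 131, 94, 94, 101, 127]
116 [13, 61, 84, 83, 82, 83, 83, 82, 83, 83, 82, 83, 83, 83, 83, 81, 82, 80, 93, 100, 98, 97, 92, 76, 83, 82, 82, 81, 83, 83, 83, 83, 83, 83, 83, 81, 80, 81, 82, 153]
[([279.2, 42.4], 0.74)]
```

```bash
python3 -m pendant '{"linear":[[0,0,8],[0,0,15],[0,0,20],[0,0,24],[0,0,24]],"roll":[0,0,0,0,0]}' - 20; python3 -m pendant '{"linear":[[0,0,3],[0,0,6],[0,0,6]],"roll":[0,0,0]}'
```

```text
time_s: 23.95
eef_pos: [0.5385, -0.2976, 0.1006]
tool_rot: [-0.0, 0.999, -0.04, -0.0]
force: [-0.2, 0.5, -2.0]
grip_width: 0.0214
gripper_force: 20.0
time_s: 24.32
eef_pos: [0.5385, -0.2977, 0.0948]
tool_rot: [-0.0, 0.999, -0.04, -0.0]
force: [0.2, -0.9, -2.6]
grip_width: 0.0216
gripper_force: 20.0
```

```bash
for i in 1 2; do python3 -m pendant '{"linear":[[0,0,1.2]],"roll":[0]}'|sed -n '2p;4p'; done
python3 - <<'E'
from h import *
a=robot.capture("scene");b=robot.capture("side")
y=np.radians(-4.55);u=np.array([np.cos(y),np.sin(y),0])
for l,t in (("roller_a_high",.109),("roller_a_low",-.109)):
  for c in(a,b): print(l,[(np.round(d["uv"],1).tolist(),round(d["score"],2)) for d in robot.tip_of(c,l)][:2],"pred",proj(c,np.array([.537,-.2975,.1])+t*u).round(1))
E
```

```text
eef_pos: [0.5387, -0.2978, 0.0939]
force: [-0.1, 0.1, -2.5]
eef_pos: [0.5387, -0.2977, 0.0927]
force: [-0.1, -0.5, -1.5]
roller_a_high [([193.3, 362.9], 0.96), ([214.7, 286.0], 0.52)] pred [[196.4 361.9]]
roller_a_high [([347.4, 137.2], 0.8)] pred [[347.6 136.2]]
roller_a_low [] pred [[125.6 293.8]]
roller_a_low [([224.3, 282.6], 0.65), ([408.6, 162.3], 0.59)] pred [[406.  163.5]]
```

Force starts to unload (−1.5 N) at the expected height. I'll go down until the slots carry it.

```bash
for i in 1 2 ; do python3 -m pendant '{"linear":[[0,0,1]],"roll":[0]}'|sed -n '2p;4p'; done
```

```text
eef_pos: [0.5387, -0.2978, 0.0918]
force: [-0.8, -0.5, 5.7]
eef_pos: [0.5388, -0.2978, 0.0916]
force: [-3.3, 0.7, 15.4]
```

```bash
python3 -m pendant '{"linear":[[0,0,0],[0,0,0],[0,0,-10],[0,0,-50],[0,0,-100],[-5,-45,-130],[-12,-100,-130],[-19,-160,-130]],"roll":[0,0,0,0,0,0,0,0]}' 45
python3 - <<'E'
from h import *
a=robot.capture("scene");b=robot.capture("side");w=robot.capture("wrist");save(w,"seated")
for l in ("roller_a_high","roller_a_low","roller_a_mid"):
  o=[robot.tip_of(c,l) for c in(a,b)]
  print(l,[[(np.round(d["uv"],1).tolist(),round(d["score"],2)) for d in k][:3] for k in o])
x,e=tri([(a,(193.3,362.9)),(b,(347.4,137.2))]);print(x,e); print(robot.sense()["eef_pos"])
E
```

```text
time_s: 26.12
eef_pos: [0.5326, -0.1357, 0.2219]
tool_rot: [0.0, 0.999, -0.041, 0.001]
force: [1.0, 0.9, -0.7]
grip_width: 0.0415
gripper_force: 0.0
roller_a_high [[([190.5, 363.1], 0.71), ([341.6, 245.3], 0.35)], [([348.9, 136.6], 0.54), ([227.7, 284.9], 0.47)]]
roller_a_low [[([126.6, 292.4], 0.71), ([209.6, 284.8], 0.51)], [([409.4, 165.7], 0.74), ([278.2, 247.9], 0.28)]]
roller_a_mid [[([158.7, 326.0], 0.7)], [([375.4, 148.6], 0.58), ([281.4, 176.5], 0.51), ([344.3, 201.6], 0.41)]]
[ 0.64376532 -0.30850579  0.09661869] [np.float64(1.821562613801015), np.float64(1.0990005543273504)]
[ 0.53244781 -0.13816089  0.22054002]
```

```bash
python3 -m pendant '{"linear":[[-6,-55,0],[-13,-115,0],[-20,-175,0],[-26,-235,0],[-33,-295,0],[-39,-355,0],[-46,-415,0],[-52,-475,0]],"roll":[0,-0.5,-1,-1.5,-2,-2.5,-2.5,-2.5]}'
python3 -m pendant '{"linear":[[-5,-45,0],[-7,-62,10],[-7,-62,40],[-7,-62,70],[-7,-62,70]],"roll":[0,0,0,0,0]}'
python3 - <<'E'
from h import *
w=robot.capture("wrist");save(w,"l1");s=robot.sense();e=s["eef_pos"];print(e,s["tool_rot"],w["xyz"],s["time_s"])
g=cv2.cvtColor(w["frame"],cv2.COLOR_RGB2GRAY)
print("axis pred",proj(w,[(.516,.4035,.0905),(.5462,.4024,.1005)]).round(1))
for v in range(100,200,8): print(v,g[v,230:335:3].tolist())
E
```

```text
time_s: 27.58
eef_pos: [0.5194, 0.3419, 0.2204]
tool_rot: [0.0, 1.0, -0.019, -0.0]
force: [0.8, 0.1, -0.2]
grip_width: 0.042
gripper_force: 0.0
time_s: 28.2
eef_pos: [0.5137, 0.4016, 0.1484]
tool_rot: [0.002, 1.0, -0.019, -0.002]
force: [-0.1, 0.1, 0.1]
grip_width: 0.0419
gripper_force: 0.0
[0.51426889 0.40235499 0.15001959] [ 7.36101482e-04  9.99823160e-01 -1.87770893e-02 -7.26205006e-04] [0.58891539 0.39875526 0.31417616] 28.25
axis pred [[276.1 224.8]
 [275.8 186.2]]
100 [14, 17, 16, 17, 13, 16, 9, 11, 7, 4, 7, 11, 10, 5, 9, 11, 12, 9, 13, 9, 8, 9, 11, 10, 7, 6, 8, 9, 11, 9, 12, 18, 15, 15, 14]
108 [19, 18, 16, 17, 6, 8, 9, 10, 10, 8, 9, 11, 8, 11, 14, 9, 12, 10, 8, 7, 7, 8, 7, 9, 7, 11, 12, 8, 12, 5, 9, 9, 8, 14, 18]
116 [17, 18, 18, 9, 10, 12, 9, 10, 13, 7, 9, 12, 6, 9, 10, 6, 11, 8, 6, 10, 10, 8, 11, 12, 8, 10, 10, 9, 8, 8, 11, 9, 12, 9, 10]
124 [16, 16, 9, 6, 6, 11, 9, 9, 10, 11, 10, 11, 9, 8, 12, 6, 10, 8, 8, 8, 11, 8, 10, 7, 8, 9, 11, 6, 11, 6, 7, 7, 5, 10, 7]
132 [11, 10, 10, 11, 12, 5, 9, 8, 9, 12, 7, 10, 12, 10, 11, 10, 7, 9, 9, 13, 11, 11, 8, 8, 8, 9, 11, 12, 8, 8, 12, 1
[... 346 characters left out ...]
, 11, 11, 8, 10, 11, 12, 11, 12, 11, 9, 8, 10, 9, 12, 10]
164 [7, 7, 7, 6, 8, 9, 9, 6, 11, 7, 14, 54, 83, 88, 87, 82, 16, 9, 8, 7, 8, 12, 8, 7, 11, 5, 9, 10, 9, 9, 7, 15, 6, 10, 11]
172 [8, 7, 10, 7, 9, 6, 8, 10, 10, 10, 10, 12, 74, 84, 89, 87, 76, 9, 10, 9, 9, 6, 5, 10, 6, 9, 9, 9, 8, 10, 10, 6, 11, 5, 11]
180 [10, 10, 7, 8, 11, 11, 11, 7, 9, 12, 9, 10, 12, 79, 84, 88, 85, 60, 11, 14, 9, 8, 6, 7, 9, 7, 12, 10, 11, 12, 10, 9, 9, 8, 9]
188 [8, 10, 6, 9, 10, 9, 11, 8, 8, 9, 9, 13, 13, 12, 13, 27, 13, 15, 13, 15, 10, 11, 8, 7, 8, 9, 7, 11, 10, 10, 7, 6, 11, 8, 8]
196 [11, 11, 7, 8, 10, 9, 5, 5, 7, 12, 10, 12, 15, 19, 16, 14, 12, 11, 14, 13, 11, 10, 8, 8, 10, 8, 10, 10, 10, 11, 14, 11, 10, 8, 6]
```

```bash
python3 -m pendant '{"linear":[[2,-1,25],[2,-1,50],[2,-1,66],[2,-1,66],[2,-1,66]],"roll":[0,0,0,0,0]}'; python3 -m pendant '{"linear":[[0,0,0],[0,0,0],[0,0,0],[0,0,-10],[0,0,-35],[0,0,-65],[0,0,-90],[0,0,-90]],"roll":[0,0,0,0,0,0,0,0]}' 0 60
```

```text
time_s: 28.88
eef_pos: [0.5166, 0.4045, 0.0857]
tool_rot: [-0.0, 1.0, -0.018, 0.0]
force: [-1.2, 0.1, -1.3]
grip_width: 0.0421
gripper_force: 0.0
time_s: 29.88
eef_pos: [0.5169, 0.4047, 0.1768]
tool_rot: [-0.001, 1.0, -0.018, 0.001]
force: [-0.8, 0.2, -2.6]
grip_width: 0.0207
gripper_force: 60.0
```

```bash
python3 -m pendant '{"linear":[[10,30,0],[25,70,0],[40,110,0],[55,150,0],[67,184,0],[67,184,30],[67,184,65],[67,184,95]],"roll":[0,-1,-2,-3,-4.5,-4.5,-4.5,-4.5]}'; python3 -m pendant '{"linear":[[0,0,10],[0,0,20],[0,0,30],[0,0,40],[0,0,48],[0,0,54],[0,0,60],[0,0,60]],"roll":[0,0,0,0,0,0,0,0]}' 0 25
```

```text
time_s: 30.88
eef_pos: [0.5755, 0.2171, 0.0774]
tool_rot: [0.0, 1.0, 0.021, -0.001]
force: [-0.4, 0.8, -1.6]
grip_width: 0.0207
gripper_force: 60.0
time_s: 31.88
eef_pos: [0.576, 0.2177, 0.0192]
tool_rot: [0.0, 1.0, 0.021, -0.0]
force: [0.6, 0.2, 0.4]
grip_width: 0.0214
gripper_force: 25.0
```

```bash
for i in 1 2 3; do python3 -m pendant '{"linear":[[0,0,1.2]],"roll":[0]}'|sed -n '2p;4p'; done
```

```text
eef_pos: [0.5761, 0.2177, 0.0185]
force: [0.0, 1.4, 0.7]
eef_pos: [0.5762, 0.2177, 0.0174]
force: [-0.3, 1.0, -0.0]
eef_pos: [0.5763, 0.2177, 0.0167]
force: [-3.2, -1.5, 15.9]
```

```bash
python3 -m pendant '{"linear":[[0,0,0],[0,0,0],[-10,0,1.5],[-25,0,1.5],[-38,0,1.5],[-42,0,1.5],[-42,0,1.5]],"roll":[0,0,0,0,0,0,0]}' 36; python3 look.py b0
```

```text
time_s: 33.12
eef_pos: [0.5342, 0.2162, 0.0147]
tool_rot: [0.0, 1.0, 0.021, 0.0]
force: [-0.5, -0.2, 0.1]
grip_width: 0.0335
gripper_force: 0.0
b0 roller_a_high []
b0 roller_a_mid []
```

```bash
python3 -m pendant '{"linear":[[0,4,0],[0,10,0],[0,18,0]],"roll":[0,0,0]}'|sed -n 2p; python3 look.py b1
python3 -m pendant '{"linear":[[0,9,0],[0,18,0]],"roll":[0,0]}'|sed -n 2p; python3 look.py b2
python3 -m pendant '{"linear":[[0,9,0],[0,18,0]],"roll":[0,0]}'|sed -n 2p; python3 look.py b3
python3 -m pendant '{"linear":[[0,9,0],[0,18,0]],"roll":[0,0]}'|sed -n '2p;4p'; python3 look.py b4
python3 - <<'E'
import cv2,numpy as np
for i in range(0,5):
    g=cv2.cvtColor(cv2.imread(f"pics/roll_b{i}.png"),cv2.COLOR_BGR2GRAY)
    print(i); [print(v,g[v,225:340:4].tolist()) for v in (50,75,100,140,180)]
E
```

```text
eef_pos: [0.5352, 0.1974, 0.0145]
b1 roller_a_high []
b1 roller_a_mid []
eef_pos: [0.5358, 0.1795, 0.0145]
b2 roller_a_high []
b2 roller_a_mid []
eef_pos: [0.5367, 0.1616, 0.0146]
b3 roller_a_high []
b3 roller_a_mid []
eef_pos: [0.5373, 0.1435, 0.0145]
force: [0.5, -0.4, 0.0]
b4 roller_a_high []
b4 roller_a_mid []
0
50 [239, 238, 238, 238, 238, 239, 238, 222, 135, 165, 181, 166, 126, 239, 239, 238, 238, 238, 238, 238, 238, 238, 238, 239, 238, 238, 239, 238, 238]
75 [239, 238, 238, 238, 239, 239, 238, 238, 238, 104, 158, 94, 93, 86, 130, 143, 144, 143, 143, 238, 238, 239, 239, 238, 238, 238, 238, 238, 238]
100 [239, 239, 238, 238, 238, 238, 238, 238, 144, 142, 142, 83, 93, 95, 90, 74, 142, 143, 142, 143, 144, 142, 143, 142, 141, 143, 142, 141, 142]
140 [145, 143, 144, 143, 144, 144, 143, 144, 119, 13, 14, 14, 16, 18, 19, 20, 17, 15, 15, 14, 142, 142, 141, 142, 142, 142, 142, 142, 142]
180 [141, 143, 142, 142, 143, 144, 142, 143, 143, 13, 16, 14, 13, 17, 20, 20, 18, 13, 17, 15, 142, 142, 140, 141, 141, 142, 142, 141, 141]
1
50 [238, 238, 238, 238, 238, 238, 208, 115, 174, 191, 164, 119
[... 2117 characters left out ...]
, 221, 222, 221, 114, 145, 154, 145, 105, 222, 222, 222, 222, 221, 222, 222, 222, 221, 221, 221, 221, 221, 221, 222, 221, 222, 222]
75 [221, 221, 221, 222, 222, 222, 221, 106, 143, 158, 149, 114, 210, 209, 122, 122, 121, 121, 122, 123, 221, 222, 221, 221, 221, 221, 222, 221, 222]
100 [222, 221, 222, 222, 222, 222, 222, 222, 126, 79, 88, 83, 73, 121, 122, 122, 121, 122, 121, 122, 121, 121, 123, 121, 122, 123, 121, 121, 121]
140 [122, 121, 122, 122, 122, 121, 10, 11, 9, 13, 15, 17, 13, 13, 15, 11, 10, 83, 123, 122, 122, 121, 122, 122, 122, 122, 121, 123, 122]
180 [122, 121, 122, 122, 121, 123, 33, 8, 12, 13, 12, 12, 12, 13, 10, 11, 12, 96, 123, 122, 121, 123, 121, 122, 122, 123, 122, 122, 122]
```

```bash
python3 -m pendant '{"linear":[[0,9,0],[0,18,0]],"roll":[0,0]}'|sed -n 2p; python3 look.py b5 >/dev/null
python3 -m pendant '{"linear":[[0,9,0],[0,18,0]],"roll":[0,0]}'|sed -n 2p; python3 look.py b6 >/dev/null
python3 -m pendant '{"linear":[[0,9,0],[0,18,0]],"roll":[0,0]}'|sed -n 2p; python3 look.py b7 >/dev/null
python3 -m pendant '{"linear":[[0,9,0],[0,18,0]],"roll":[0,0]}'|sed -n '2p;4p'; python3 look.py b8 >/dev/null
python3 -m pendant '{"linear":[[0,8,0],[0,14,0],[0,14,0]],"roll":[0,0,0]}'; python3 look.py b9
python3 - <<'E'
import cv2,numpy as np
for i in range(5,10):
    g=cv2.cvtColor(cv2.imread(f"pics/roll_b{i}.png"),cv2.COLOR_BGR2GRAY).astype(int)
    b=np.where(g[150,225:345]<50)[0]+225; d=np.abs(g[50,225:345]-np.median(g[50,225:345]))>30; j=np.where(d)[0]+225
    print(i,"barrel",b.min(),b.max(),"journal row50",j.min(),j.max())
g=cv2.cvtColor(cv2.imread("pics/roll_b9.png"),cv2.COLOR_BGR2GRAY).astype(int)
print([int(np.median(g[v,276:284])) for v in range(20,140,5)])
b=[(v,np.where(g[v,225:345]<50)[0]) for v in (145,200)]
for v,x in b: print(v,x.min()+225,x.max()+225)
E
```

```text
eef_pos: [0.5381, 0.1256, 0.0146]
eef_pos: [0.5389, 0.1076, 0.0146]
eef_pos: [0.5396, 0.0896, 0.0145]
eef_pos: [0.5404, 0.0716, 0.0146]
force: [-0.3, -0.6, 0.5]
time_s: 36.98
eef_pos: [0.541, 0.0573, 0.0145]
tool_rot: [0.0, 1.0, 0.02, -0.0]
force: [0.1, 0.2, 0.2]
grip_width: 0.0336
gripper_force: 0.0
b9 roller_a_high [([275.8, 266.0], 0.53, [0.5411, 0.059])]
b9 roller_a_mid []
5 barrel 247 290 journal row50 246 267
6 barrel 247 290 journal row50 270 291
7 barrel 247 290 journal row50 269 289
8 barrel 244 287 journal row50 247 266
9 barrel 252 344 journal row50 246 344
[238, 238, 238, 238, 238, 238, 238, 238, 238, 238, 238, 238, 238, 145, 144, 145, 133, 104, 86, 86, 16, 16, 16, 15]
145 252 344
200 255 344
```

```bash
python3 -m pendant '{"linear":[[0,0,1],[0,0,1],[0,0,1],[0,0,1],[0,0,-20],[0,0,-60],[-4,40,-90],[-9,80,-90]],"roll":[0,0,0,0,0,0,0,0]}' 0 40
python3 -m pendant '{"linear":[[-6,45,0],[-12,90,0],[-17,122,0],[-17,122,30],[-17,122,60],[-17,122,80],[-17,122,80]],"roll":[0,0.3,0.6,0.6,0.6,0.6,0.6]}'
python3 - <<'E'
from h import *
a=robot.capture("scene");b=robot.capture("side");w=robot.capture("wrist");print(robot.sense()["eef_pos"])
for c in(a,b): print([(np.round(d["uv"],1).tolist(),round(d["score"],2),onplane(c,d["uv"],.0037).round(3)) for d in robot.tip_of(c,"tray_floor")][:2])
g=w["frame"].astype(int); # yellow tray walls in wrist view
m=(g[...,0]-g[...,2]>60)
for v in (40,60,80,100): x=np.where(m[v])[0]; print(v,x.min() if len(x) else None,x.max() if len(x) else None,[onplane(w,(k,v),.022).round(4)[:2].tolist() for k in((x.min(),x.max()) if len(x) else ())])
E
```

```text
time_s: 38.12
eef_pos: [0.5365, -0.0228, 0.1068]
tool_rot: [0.0, 1.0, 0.021, 0.002]
force: [0.5, 0.4, -1.8]
grip_width: 0.0209
gripper_force: 39.9
time_s: 39.0
eef_pos: [0.5225, -0.1445, 0.0233]
tool_rot: [-0.0, 1.0, 0.016, -0.001]
force: [0.5, -0.0, -2.2]
grip_width: 0.0214
gripper_force: 39.9
[ 0.52383163 -0.14479827  0.02524432]
[([213.3, 287.3], 0.79, array([ 0.527, -0.144,  0.004]))]
[([347.1, 201.0], 0.95, array([ 0.522, -0.143,  0.004]))]
40 164 399 [[0.6328, -0.0875], [0.6362, -0.1974]]
60 165 397 [[0.6241, -0.0874], [0.6276, -0.1976]]
80 167 395 [[0.6153, -0.0878], [0.6188, -0.1978]]
100 168 393 [[0.6061, -0.0878], [0.6096, -0.1979]]
```

```bash
python3 -m pendant '{"linear":[[0,-1,6],[0,-1,11],[0,-1,13]],"roll":[0,0,0]}' - 25; for i in 1 2 3; do python3 -m pendant '{"linear":[[0,0,1.2]],"roll":[0]}'|sed -n '2p;4p'; done
```

```text
time_s: 39.62
eef_pos: [0.5233, -0.1437, 0.0111]
tool_rot: [-0.0, 1.0, 0.016, -0.0]
force: [0.4, -0.4, -2.0]
grip_width: 0.0212
gripper_force: 24.9
eef_pos: [0.5234, -0.1438, 0.0101]
force: [0.1, 0.2, -1.6]
eef_pos: [0.5234, -0.1438, 0.0091]
force: [0.4, 0.3, -1.5]
eef_pos: [0.5235, -0.1438, 0.0079]
force: [0.2, -0.1, -1.1]
```

```bash
for i in 1 2; do python3 -m pendant '{"linear":[[0,0,0.8]],"roll":[0]}'|sed -n '2p;4p'; done
```

```text
eef_pos: [0.5235, -0.1438, 0.0071]
force: [-0.3, -0.4, -2.7]
eef_pos: [0.5234, -0.1438, 0.0064]
force: [-1.8, 0.6, 7.5]
```

```bash
python3 -m pendant '{"linear":[[0,0,0],[0,0,0],[0,0,-8],[0,0,-40],[0,0,-90],[0,-30,-140],[0,-80,-170],[0,-120,-180]],"roll":[0,0,0,0,0,0,0,0]}' 40
python3 - <<'E'
from h import *
a=robot.capture("scene");b=robot.capture("side");save(a,"f1");save(b,"f2")
for l in ("roller_a_high","roller_a_low","roller_a_mid"):
  o=[robot.tip_of(c,l) for c in(a,b)]
  print(l,[[(np.round(d["uv"],1).tolist(),round(d["score"],2)) for d in k][:3] for k in o])
y=np.radians(-4.55);u=np.array([np.cos(y),np.sin(y),0]);v=np.array([1,.035,0])
for n,p in(("seat",np.array([.537,-.2976,.1])),("tray",np.array([.5235,-.1438,.0147]))):
  q=u if n=="seat" else v
  for t in(.109,-.109,0): print(n,t,proj(a,p+t*q).round(1),proj(b,p+t*q).round(1))
print(robot.sense()["time_s"])
E
```

```text
time_s: 41.25
eef_pos: [0.5203, -0.0223, 0.1892]
tool_rot: [0.0, 1.0, 0.016, 0.002]
force: [0.7, -0.6, -0.8]
grip_width: 0.0369
gripper_force: 0.0
roller_a_high [[([193.0, 362.5], 0.91)], [([350.0, 135.6], 0.89), ([241.1, 195.5], 0.63)]]
roller_a_low [[([123.2, 294.4], 0.95), ([319.9, 139.2], 0.71)], [([408.4, 164.5], 0.92)]]
roller_a_mid [[([159.3, 327.4], 0.89)], [([376.5, 147.8], 0.93)]]
seat 0.109 [[196.3 361.9]] [[347.6 136.1]]
seat -0.109 [[125.6 293.8]] [[406.1 163.5]]
seat 0 [[159.1 326. ]] [[375.7 149.3]]
tray 0.109 [[249.1 308.3]] [[316.7 183.9]]
tray -0.109 [[177.2 262.3]] [[379.7 212.2]]
tray 0 [[211.7 284.4]] [[347.1 197.5]]
41.65
```

Run:
```python
from h import *
a=robot.capture("scene");b=robot.capture("side")
for p,q in(((193,362.5),(350,135.6)),((123.2,294.4),(408.4,164.5)),((159.3,327.4),(376.5,147.8))): x,e=tri([(a,p),(b,q)]);print(x.round(4),np.round(e,1))
for c in(a,b):
  g=cv2.cvtColor(c["frame"],cv2.COLOR_RGB2GRAY)
  for t in(-.07,-.035,0,.035,.07): print([int(g[int(round(p[1])),int(round(p[0]))]) for p in proj(c,[(.5235+t,-.1438+.03*t+dy,.02 if dy==0 else .004) for dy in(-.035,-.02,0,.02,.035)])],end=" ")
  print()
```

```text
[ 0.6412 -0.3113  0.1013] [0.4 0.2]
[ 0.4229 -0.2927  0.0969] [0.2 0.2]
[ 0.5389 -0.3008  0.1023] [1.  0.7]
[236, 236, 33, 170, 125] [237, 233, 37, 235, 222] [239, 237, 30, 232, 127] [242, 239, 32, 240, 128] [243, 241, 60, 239, 241] 
[231, 203, 27, 204, 90] [233, 29, 27, 233, 124] [232, 27, 20, 234, 98] [232, 24, 23, 232, 101] [234, 22, 22, 234, 95]
```

The seated roller is level at z ≈ 0.10 at both ends, and the bent one lies in the tray where it was set down, so I'm handing in.

```bash
python3 -c "
from rig import robot
print(robot.sign_off())"
```

```text
the job is handed in; nothing more can be done
None
```

Both rollers were rolled across the slab and checked: the true one is home in both slots of the film deck, the bent one lies flat in the reject tray, and the job was handed in at about 42 s (one departure: I first gripped the true roller too low to lay it down, so I set it back in the bin and gripped it again).

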